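# Click the tall bearing cartridge into the feed dock

## Robot

A 6-joint arm with a two-finger parallel gripper is mounted at the origin on a cart in front of the work surface, level with it; the furniture and walls round the work are solid. World frame = base frame: x ahead of the robot, y to its left, z up, the work surface at z = 0. Lengths are in m, angles in rad, forces in N, time in s.
With the tool pointing down it reaches from about 0.325 to 0.75 m from the base axis. Payload 7.6 kg.
Tool frame: the origin (TCP) lies between the finger pads; the fingertips stand robot.tip_extent ahead of it and the grasp point (between the pads) lies 8 mm behind it (robot.tip_extent is the distance from the TCP to the fingertips, in m); y points along the fingers, x is the direction in which the jaws open and shut, and the axes are right-handed (so a half turn about y gives the same grasp; the last joint's range is limited). The gripper opens to 85 mm and grips with 20 to 120 N. Pads are 22 mm wide; open, the fingers measure 114 mm over their backs; the gripper's body (76 mm by 85 mm) begins 54 mm behind the grasp point. The pads swing forward as they close: fully open they stand 13 mm farther back than shut.
Start: joints at [1.205, 0.052, 1.401, -0, 1.689, -0.07], TCP at [0.153, 0.502, 0.242] pointing down, gripper open.
Joint ranges: [-2.9, 2.9], [-0.91, 2.17], [0.12, 2.37], [-1.06, 4.2], [0.26, 2.73], [-2.93, 2.93]. Speed limits (rad/s): [2.57, 2.57, 3.01, 3.14, 3.14, 3.14].

## Interface

Orientations are given as a unit quaternion [w, x, y, z].
In Python, from cell import robot, vision gives the robot as it stands.
- The arm moves only by the shell command python3 -m crank 'ROWS'. ROWS is JSON, one flat list of numbers, 7 for each row, row after row: the shift along the tool's x, y, z in cm, then the turn, a rotation vector about the tool's x, y, z in rad, then the opening, from 0 (shut) to 1 (fully open). A call has 1 to 8 rows; each row is the pose to reach, as a shift and turn from the pose measured when the call began, along the tool's axes at that moment; what a row does not reach only later rows make up. A row lasts 1/10 s, in which the tool goes at most 50 mm and 8.59 degrees, less where a joint would pass 70% of its speed; a pose out of reach is approached as far as the arm can. A call with a gripper value outside its range is refused whole. The fingers move at their own pace and stop on an object; the grip force is fixed at half the most. Time passes only in rows, so rows that repeat a pose let the fingers close. It gives the time, the measured TCP pose, the force and the opening at its end, in the units of the state.
- robot.observe(): the state, without advancing time (a new reading comes with each control period).
- vision.grab_frame(name): name is "scene" or "top" or "wrist"; returns (picture, depth): 480x640x3 uint8, red, green, blue; 480x640 float32, m along the optical axis (not along the pixel's ray), 0 where there is no reading.
- vision.camera_model(name): a dict with "fx", "fy", "cx", "cy" (pixels), "cam_to_world" (4x4, takes a point from camera to world coordinates); the wrist camera has in their place "hand_eye" (4x4, takes a point from camera to tool coordinates, whose origin is the TCP and whose axes are the tool frame's). Camera axes: x right, y down, z forward; pixel columns grow to the right and rows downward; lengths in m; the calibration is good to about 2 mm. A picture is of the moment at which its call begins: read the wrist's pose just before it. camera_model takes no time and is no camera call.
- robot.hand_in(): hands the job in, once; it reports no verdict.
The state is a dict: "time": time; "q": joint angles; "qvel": joint speeds; "effort": joint torques, N m; "position": TCP position; "ee_rot": TCP orientation; "force": force on the tool from outside, world axes, zero at the start; "wrist_torque": the same for the moment, N m; "width": opening from 0.0 (shut) to 1.0 (fully open).
Only numpy, scipy, OpenCV 4.12 (cv2) and the standard library are available. Lean on these libraries where they do the work, as an engineer would, in place of code of your own. Each camera call takes 0.05 s, during which the arm holds its last target.

## Task

Pick up the taller of the two bearing cartridges, stand it in the square pocket of the feed dock and press it down past the sprung side ball until the ball clicks into its groove and holds it, then let go of it. How deep it clicks depends on the dock's inner setting, which is not known, so feel for it, and never press the cartridge on the dock with more than 40 N. Leave the short cartridge standing where it is.

Things in the scene. Friction and masses are not known exactly. Their poses are not given: they have to be found in the camera images.
- tall_cartridge: cartridge to load: loose upright slotted aluminium tube full of steel bearings, 40 (x) x 44 (y) x 150 (z) mm, 160 g. Origin: centre of its foot (underside), z up. The lowest 12 mm taper in by 5 mm on each side. A dark groove 5 mm deep crosses both x faces 32 to 48 mm above the foot. Its x must lie along the dock's x, either way round. Grip it near the top: up to 92 mm sink in
- short_cartridge: bystander of the same make, 40 x 44 x 100 mm, standing upright; origin at the centre of its foot. It must stay standing within 20 mm of its place
- dock: feed dock fixed to the table: grey square housing 62 (x) x 66 (y) x 110 (z) mm on a dark flange 100 x 120 x 10 mm; a dark plunger housing on its +x side reaches x = 50 mm, z = 96 mm. Origin: on the table, on the pocket's axis. Ball and stop are set together at an unknown height: the foot of a clicked-in cartridge, resting on the stop, is 18 to 42 mm above the table
- dock_mouth (a point): centre of the pocket's open mouth, 110 mm above the dock's origin, axes as the dock's. Pocket 42 (x) x 46 (y) mm inside, 1 mm clear all round, 45 degree lead-in 6 mm wide and high. A 14 mm sprung ball stands 4.5 mm out of its +x wall; it meets the foot about 40 mm above the clicked-in height. Passing it takes up to 12 N, then a few N to the click; the stop (8 N/mm, 4 mm, then hard) comes at once

How it is judged:
By the outcome, as a careful person would: the job done as asked, in the order asked, and still so for the second after the job is handed in, with the robot touching nothing.
It also fails if it takes over 48 s, if anything falls off the work surface, if the arm or the gripper's body presses on something with over 40 N, if the wrist force passes 120 N, or if a joint passes its speed limit or range.

## Working session

There is one attempt and no reset: what is moved stays moved. The work goes in short steps, Python scripts to look and compute and a shell command to move; the robot and the scene stay as the last step left them, time stands still between calls to the robot, and variables do not carry over. Pictures are saved under pics/ and viewed, and the job is handed in when it is done.

```bash
ls; mkdir -p pics
python3 - <<'E'
from cell import robot, vision
import cv2
s=robot.observe(); print(s, robot.tip_extent)
for n in ["scene","top","wrist"]:
    p,d=vision.grab_frame(n); cv2.imwrite(f"pics/{n}0.png",p[:,:,::-1]); import numpy as np; np.save(f"pics/{n}0.npy",d)
    print(n,vision.camera_model(n))
E
```

```text
pics
{'time': 0.0, 'q': array([ 1.20469641e+00,  5.28455555e-02,  1.40173548e+00,  3.48417564e-06,
        1.68858043e+00, -7.03423776e-02]), 'qvel': array([ 0.00189392,  0.00150752,  0.00124559, -0.00128875, -0.00010054,
       -0.00111886]), 'effort': array([ 2.32043909e-03, -3.81667650e+01, -3.60190773e+01,  1.67927692e-04,
        6.27578935e-03,  4.83163696e-07]), 'position': array([0.15291657, 0.50194298, 0.24146238]), 'ee_rot': array([-0.56791589,  0.56850982,  0.42040425, -0.42134119]), 'force': array([-0.42552073,  1.16373724,  0.14655144]), 'wrist_torque': array([-0.03344443,  0.03950795,  0.00945148]), 'width': 1.0024399732556974} 0.011
scene {'fx': 509.78372517902324, 'fy': 509.78372517902324, 'cx': 318.8321535212478, 'cy': 242.78570172622904, 'cam_to_world': array([[-0.79770572, -0.22076005,  0.56118676,  0.05430715],
       [-0.60246394,  0.33264592, -0.72552319,  0.49209839],
       [-0.02650995, -0.91684878, -0.39835352,  0.44235074],
       [ 0.        ,  0.        ,  0.        ,  1.        ]])}
top {'fx': 578.0394292953185, 'fy': 578.0394292953185, 'cx': 325.2859627570726, 'cy': 232.92295264891428, 'cam_to_world': array([[-0.0148558 , -0.99350974,  0.11277277,  0.43371173],
       [-0.99986025,  0.01389567, -0.00929512, -0.13023625],
       [ 0.00766774, -0.11289509, -0.99357733,  0.91685772],
       [ 0.        ,  0.        ,  0.        ,  1.        ]])}
wrist {'fx': 341.33650235265145, 'fy': 341.33650235265145, 'cx': 316.5537575302028, 'cy': 237.04450262724018, 'hand_eye': array([[ 9.99998747e-01,  1.44035013e-03, -6.56211436e-04,
        -3.98732809e-04],
       [ 1.08238291e-03, -3.19806112e-01,  9.47482390e-01,
        -1.32552060e-01],
       [ 1.15484596e-03, -9.47481913e-01, -3.19807270e-01,
         8.03208683e-02],
       [ 0.00000000e+00,  0.00000000e+00,  0.00000000e+00,
         1.00000000e+00]])}
```

View pics/scene0.png

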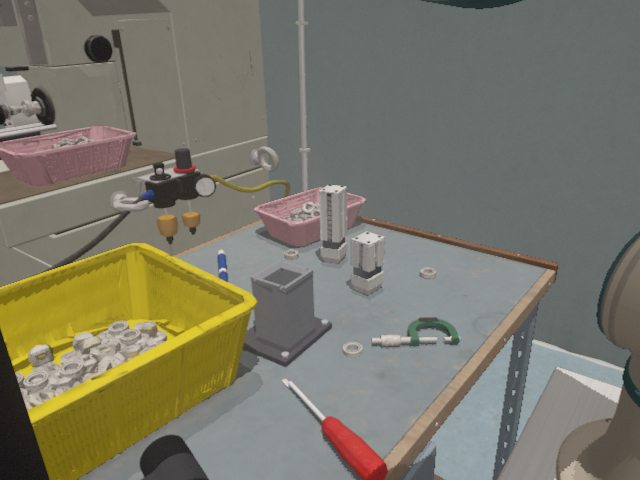

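View pics/top0.png

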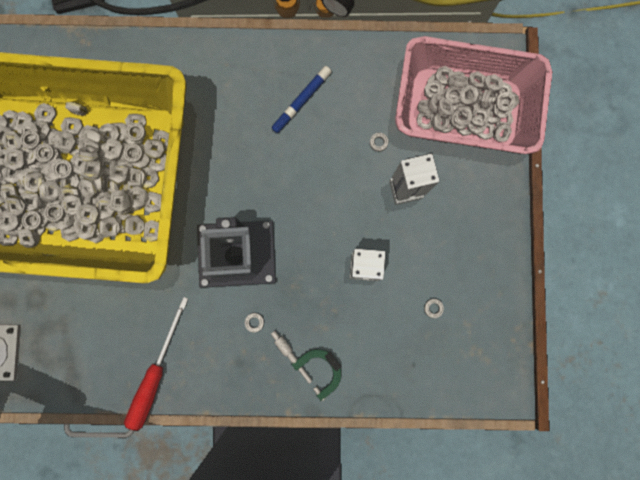

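View pics/wrist0.png

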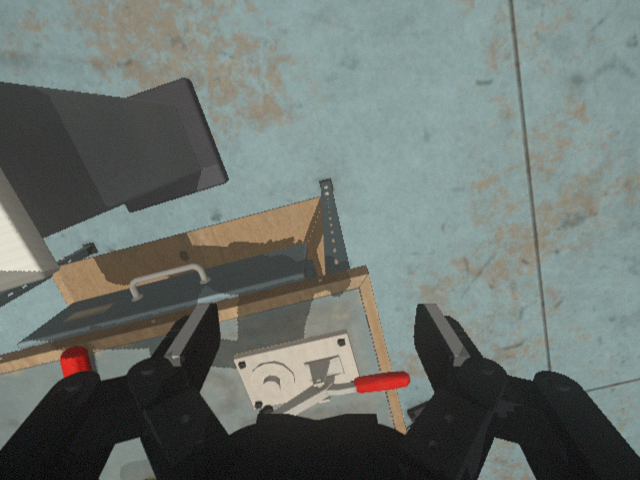

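Run:
```python
import cv2, numpy as np
a=cv2.imread("pics/top0.png"); b=cv2.imread("pics/scene0.png")
def crop(i,x,y,w,h,k): return cv2.resize(i[y:y+h,x:x+w],None,fx=k,fy=k,interpolation=cv2.INTER_CUBIC)
cv2.imwrite("pics/c1.png",crop(a,340,130,130,160,3.7))
cv2.imwrite("pics/c2.png",crop(a,180,200,110,100,6))
cv2.imwrite("pics/c3.png",crop(b,220,160,190,200,3))
```

```text
(no output)
```

View pics/c1.png

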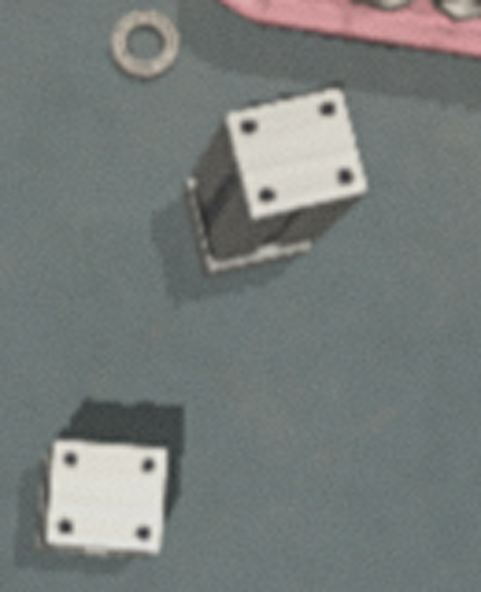

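View pics/c2.png

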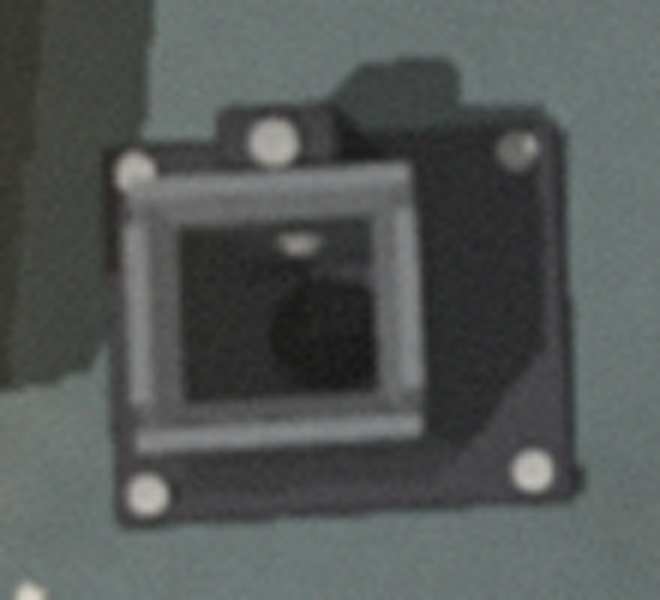

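View pics/c3.png

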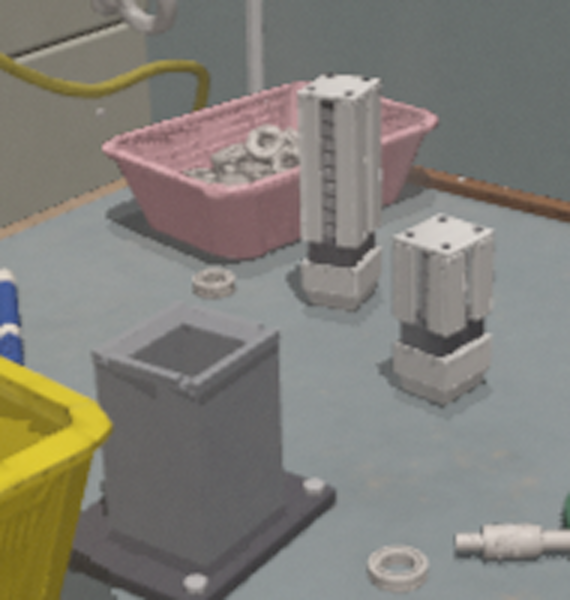

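```bash
cat > h.py <<'E'
import numpy as np, cv2
from scipy.spatial.transform import Rotation as R
from cell import robot, vision
def Rt(s): q=s['ee_rot']; return R.from_quat([q[1],q[2],q[3],q[0]]).as_matrix()
def T(name,s=None):
    m=vision.camera_model(name)
    if name!='wrist': return m,m['cam_to_world']
    s=s or robot.observe(); W=np.eye(4); W[:3,:3]=Rt(s); W[:3,3]=s['position']
    return m,W@m['hand_eye']
def rays(mT,uv):
    m,C=mT; uv=np.atleast_2d(np.asarray(uv,float))
    d=np.c_[(uv[:,0]-m['cx'])/m['fx'],(uv[:,1]-m['cy'])/m['fy'],np.ones(len(uv))]@C[:3,:3].T
    return C[:3,3],d
def plane(mT,uv,z):
    o,d=rays(mT,uv); return o+d*((z-o[2])/d[:,2])[:,None]
def tri(pairs):
    A=np.zeros((3,3));b=np.zeros(3);L=[]
    for mT,uv in pairs:
        o,d=rays(mT,uv); d=d[0]/np.linalg.norm(d[0]); P=np.eye(3)-np.outer(d,d); A+=P;b+=P@o;L.append((o,P))
    x=np.linalg.solve(A,b); return x,[np.linalg.norm(P@(x-o)) for o,P in L]
E
python3 - <<'E'
from h import *
print(Rt(robot.observe()).round(3))
tp=T('top');sc=T('scene')
a=cv2.imread("pics/top0.png"); hsv=cv2.cvtColor(a,cv2.COLOR_BGR2HSV)
m=((hsv[...,2]>195)&(hsv[...,1]<40)).astype(np.uint8)
m=cv2.morphologyEx(m,cv2.MORPH_CLOSE,np.ones((5,5)))
cs,_=cv2.findContours(m,cv2.RETR_EXTERNAL,cv2.CHAIN_APPROX_NONE)
for c in cs:
    if cv2.contourArea(c)<500: continue
    r=cv2.minAreaRect(c); print(r,cv2.contourArea(c))
    if r[0][0]<300: continue
    for z in (.15,.10):
        p=plane(tp,c[:,0],z); rr=cv2.minAreaRect((p[:,:2]*1000).astype(np.float32)); print(z,rr)
# triangulate
for nm,u,v in [("tall",(340+296/3.7,130+153/3.7),(220+341/3,160+86/3)),("short",(340+108/3.7,130+496/3.7),(220+443/3,160+235/3)),("mouth",(180+278/6,200+308/6),(220+187/3,160+346/3))]:
    print(nm,tri([(tp,u),(sc,v)]))
c=np.array([(130,178),(410,165),(423,435),(140,450)])/6+[180,200]
print(plane(tp,c,.11)); 
c=np.array([(182,228),(372,215),(378,390),(185,403)])/6+[180,200]
print(plane(tp,c,.104))
E
```

```text
[[ 0.292 -0.    -0.957]
 [ 0.957 -0.001  0.292]
 [-0.001 -1.     0.   ]]
((368.44415283203125, 263.7817077636719), (30.208749771118164, 26.71764373779297), 4.085616588592529) 751.5
0.15 ((478.77496337890625, -194.05763244628906), (40.05043411254883, 35.55093765258789), 84.92190551757812)
0.1 ((481.71307373046875, -198.2188262939453), (42.661773681640625, 37.86890411376953), 84.92191314697266)
((419.9706115722656, 170.8823699951172), (27.8915958404541, 31.044557571411133), 75.96376037597656) 803.0
0.15 ((603.4974975585938, -266.7698059082031), (37.91769027709961, 42.41436767578125), 12.447320938110352)
0.1 ((614.5676879882812, -275.6719970703125), (40.38994216918945, 45.17985916137695), 12.44737720489502)
tall (array([ 0.60285423, -0.26752023,  0.1477555 ]), [np.float64(0.0005379850268691774), np.float64(0.0005379850268692372)])
short (array([ 0.48182212, -0.19933122,  0.09691857]), [np.float64(0.00046607067379451613), np.float64(0.000466070673794419)])
mouth (array([0.50194702, 0.00188976, 0.10506285]), [np.float64(0.0002603101924722219), np.float64(0.00026031019247220824)])
[[ 0.53231686  0.03562973  0.11      ]
 [ 0.53447056 -0.0297928   0.11      ]
 [ 0.47128256 -0.03281683  0.11      ]
 [ 0.46876041  0.03272794  0.11      ]]
[[ 0.5210293   0.02453945  0.104     ]
 [ 0.52348009 -0.0201089   0.104     ]
 [ 0.48223863 -0.02156951  0.104     ]
 [ 0.47984657  0.02352753  0.104     ]]
```

Run:
```python
from h import *
tp=T('top'); d=np.load('pics/top0.npy')
m,C=tp
v,u=np.mgrid[0:480,0:640]
P=np.stack([(u-m['cx'])/m['fx']*d,(v-m['cy'])/m['fy']*d,d],-1)@C[:3,:3].T+C[:3,3]
def s(u0,u1,v0,v1,n):
    q=P[v0:v1,u0:u1].reshape(-1,3); q=q[q[:,2]>.01]; print(n,q.min(0).round(3),q.max(0).round(3),np.percentile(q[:,2],99).round(3))
s(0,190,50,290,'bin');s(395,560,36,155,'pink')
q=P[130:155,395:550].reshape(-1,3);q=q[q[:,2]>.03]
for a in np.percentile(q[:,1],range(0,101,20)): 
  k=q[abs(q[:,1]-a)<.01]; i=k[k[:,0].argmin()]; print(i.round(3))
for n,p in (('tall',(420,171)),('short',(368,262)),('table',(330,330)),('dockrim',(204,265))): print(n,P[p[1],p[0]].round(4))
```

```text
bin [ 0.434 -0.13   0.01 ] [0.793 0.382 0.917] 0.124
pink [ 0.434 -0.493  0.01 ] [ 0.858 -0.13   0.917] 0.067
[ 0.658 -0.466  0.066]
[ 0.649 -0.448  0.064]
[ 0.651 -0.427  0.065]
[ 0.661 -0.373  0.059]
[ 0.67  -0.313  0.064]
[ 0.434 -0.13   0.917]
tall [ 0.603  -0.2666  0.1512]
short [ 0.4843 -0.1978  0.0985]
table [ 0.3845 -0.1439 -0.0015]
dockrim [0.4827 0.0322 0.1088]
```

```bash
python3 -m crank '[-38,-6,-48,0,1.23,0,1, -38,-6,-48,0,1.23,0,1, -38,-6,-48,0,1.23,0,1, -38,-6,-48,0,1.23,0,1, -38,-6,-48,0,1.23,0,1, -38,-6,-48,0,1.23,0,1, -38,-6,-48,0,1.23,0,1, -38,-6,-48,0,1.23,0,1]'
```

```text
time: 0.95
position: [0.3801, 0.1729, 0.2814]
ee_rot: [-0.706, 0.707, 0.024, -0.024]
force: [0.1, 0.2, -0.6]
width: 1.0
```

```bash
python3 -m crank '[10.8,0,-17.8,0,0.026,0,1,10.8,0,-17.8,0,0.026,0,1,10.8,0,-17.8,0,0.026,0,1,10.8,0,-17.8,0,0.026,0,1,10.8,0,-17.8,0,0.026,0,1,10.8,0,-17.8,0,0.026,0,1]'
python3 - <<'E'
from h import *
s=robot.observe(); p,d=vision.grab_frame('wrist'); cv2.imwrite('pics/w1.png',p[:,:,::-1]); np.save('pics/w1.npy',d)
np.savez('pics/w1s.npz',C=T('wrist',s)[1]); print(s['position'],s['qvel'].round(3),s['force'])
E
```

```text
time: 1.55
position: [0.5004, 0.0016, 0.2806]
ee_rot: [-0.707, 0.707, 0.014, -0.015]
force: [0.8, 0.3, -0.9]
width: 0.995
[0.50036877 0.00161904 0.2806259 ] [ 0.055 -0.041  0.026  0.012  0.008  0.021] [ 0.80444871  0.2896892  -0.89809649]
```

View pics/w1.png

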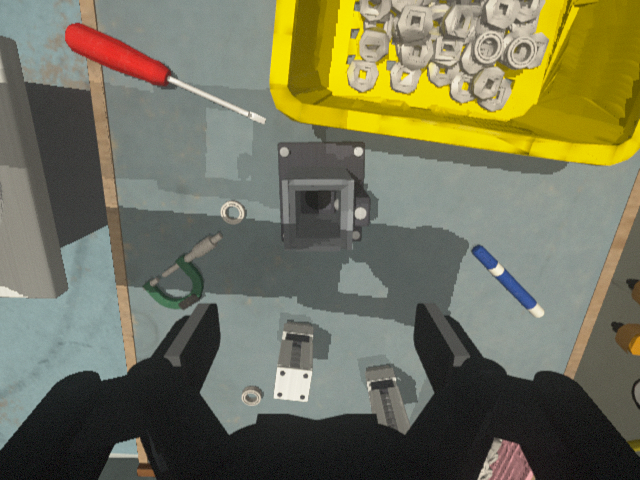

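Run:
```python
import cv2
a=cv2.imread("pics/w1.png")
cv2.imwrite("pics/c4.png",cv2.resize(a[135:260,265:385],None,fx=4.8,fy=4.8,interpolation=cv2.INTER_CUBIC))
```

```text
(no output)
```

View pics/c4.png

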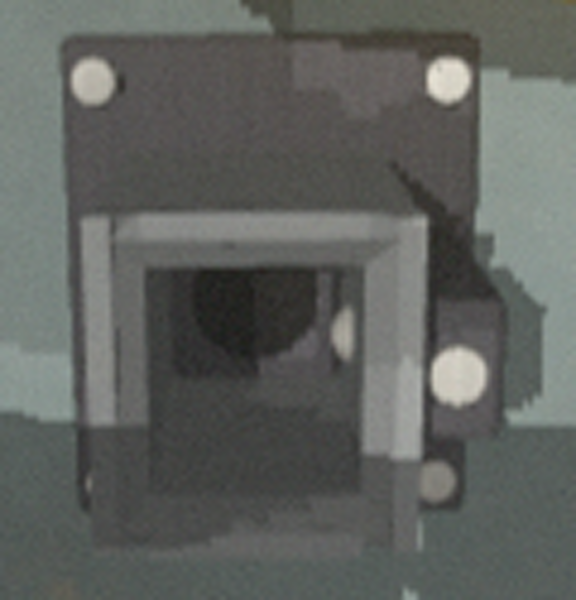

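Run:
```python
from h import *
C=np.load('pics/w1s.npz')['C']; wt=(vision.camera_model('wrist'),C); tp=T('top')
f=lambda c:np.array(c)/4.8+[265,135]-0.4
r=f([(80,215),(427,215),(420,548),(93,548)]); i=f([(145,268),(362,268),(360,492),(150,492)])
rt=np.array([(410,165),(423,435),(140,450),(130,178)])/6+[180,200]-.4
# top order: wrist TL=(-x,+y?) 
for n,c,z in (('rim',r,.11),('throat',i,.104)):
    p=plane(wt,c,z); print(n,p[:,:2].round(4).tolist(),p.mean(0).round(4))
    for a,b in((0,1),(3,2),(1,2),(0,3)):
        e=p[b]-p[a]; print(round(np.linalg.norm(e),4), round(np.degrees(np.arctan2(e[1],e[0]))%90,2))
print('top rim',plane(tp,rt,.11).mean(0))
# triangulate rim corners: wrist (TR=+x,?y)
P=plane(wt,r,.11); Q=plane(tp,rt,.11)
for k in range(4):
    j=np.linalg.norm(Q-P[k],axis=1).argmin(); print(tri([(wt,r[k]),(tp,rt[j])]))
```

```text
rim [[0.4692, 0.0329], [0.5332, 0.0355], [0.5368, -0.0301], [0.4723, -0.0328]] [0.5029 0.0014 0.11  ]
0.0641 2.39
0.0646 2.42
0.0657 3.16
0.0657 2.71
throat [[0.481, 0.0223], [0.5223, 0.024], [0.5248, -0.0209], [0.483, -0.0227]] [0.5028 0.0007 0.104 ]
0.0413 2.4
0.0418 2.41
0.045 3.13
0.045 2.47
top rim [0.5022765  0.00199802 0.11      ]
(array([0.46927289, 0.03305238, 0.11116436]), [np.float64(2.106216564254418e-07), np.float64(2.1062165647184072e-07)])
(array([0.53284361, 0.03582512, 0.1117923 ]), [np.float64(0.00017249398516060635), np.float64(0.00017249398516067688)])
(array([ 0.53573726, -0.02942673,  0.11166171]), [np.float64(0.0008942749984724251), np.float64(0.0008942749984726583)])
(array([ 0.47207589, -0.03243072,  0.11081379]), [np.float64(0.00027664915037096407), np.float64(0.00027664915037106154)])
```

```bash
python3 -m crank '[9.2,0,-27.3,0,-0.176,0,1,9.2,0,-27.3,0,-0.176,0,1,9.2,0,-27.3,0,-0.176,0,1,9.2,0,-27.3,0,-0.176,0,1,9.2,0,-27.3,0,-0.176,0,1,9.2,0,-27.3,0,-0.176,0,1,9.2,0,-27.3,0,-0.176,0,1,9.2,0,-27.3,0,-0.176,0,1]'
python3 - <<'E'
from h import *
s=robot.observe(); p,d=vision.grab_frame('wrist'); cv2.imwrite('pics/w2.png',p[:,:,::-1]); 
np.savez('pics/w2s.npz',C=T('wrist',s)[1]); print(s['position'],s['qvel'].round(3),s['force'])
E
python3 - <<'E'
import cv2
a=cv2.imread("pics/w2.png")
cv2.imwrite("pics/c5.png",cv2.resize(a[120:320,220:440],None,fx=3,fy=3,interpolation=cv2.INTER_CUBIC))
E
```

```text
time: 2.4
position: [0.6036, -0.2647, 0.2804]
ee_rot: [0.703, -0.703, -0.076, 0.078]
force: [-0.2, 0.4, -0.2]
width: 1.001
[ 0.60358991 -0.26472298  0.28044761] [ 0.024 -0.049  0.019  0.002 -0.003 -0.   ] [-0.19036773  0.40187772 -0.16478101]
```

View pics/c5.png

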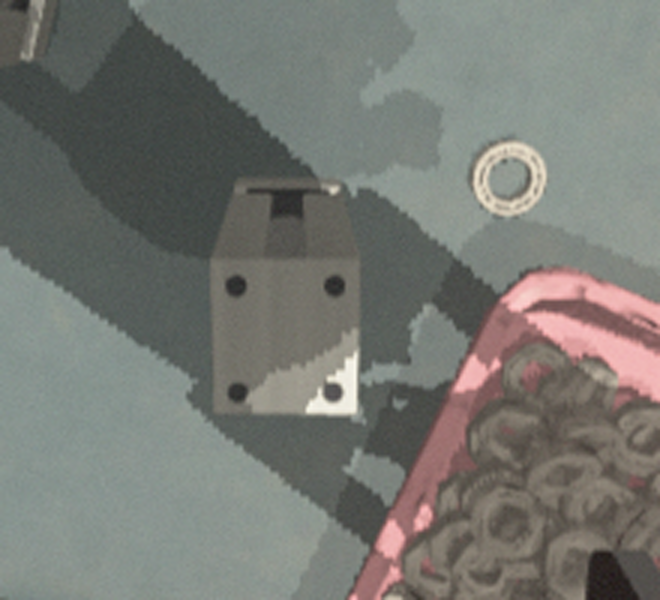

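View pics/w2.png

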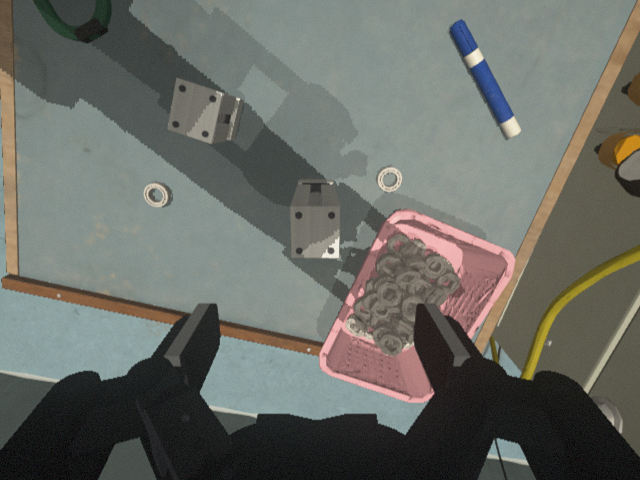

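Run:
```python
from h import *
C=np.load('pics/w2s.npz')['C']; wt=(vision.camera_model('wrist'),C); tp=T('top');sc=T('scene')
f=lambda c:np.array(c)/3+[220,120]-0.33
r=f([(211,258),(359,257),(357,413),(214,415)])
h=f([(236,286),(334,286),(333,391),(238,391)])
for n,c,z in (('top',r,.15),('holes',h,.15)):
    p=plane(wt,c,z); print(n,p.mean(0).round(4))
    for a,b in((0,1),(3,2),(1,2),(0,3)):
        e=p[b]-p[a]; print(round(np.linalg.norm(e),4), round(np.degrees(np.arctan2(e[1],e[0]))%90,2))
f2=lambda c:np.array(c)/3.7+[340,130]-.36
ht=f2([(248,126),(327,108),(345,176),(267,194)]); P=plane(wt,h,.15);Q=plane(tp,ht,.15)
print('top holes',Q.mean(0))
e=Q[1]-Q[0];print(np.linalg.norm(e)); e=Q[2]-Q[1];print(np.linalg.norm(e))
for k in range(4):
    j=np.linalg.norm(Q-P[k],axis=1).argmin(); print(tri([(wt,h[k]),(tp,ht[j])]))
print(Rt(robot.observe()).round(4))
```

```text
top [ 0.6042 -0.2685  0.15  ]
0.0389 13.04
0.0396 13.53
0.0442 13.12
0.0445 12.26
holes [ 0.6043 -0.2689  0.15  ]
0.026 12.65
0.0261 12.66
0.0298 12.86
0.0298 12.7
top holes [ 0.60408075 -0.2666579   0.15      ]
0.029891488992426926
0.026082928835868168
(array([ 0.58788761, -0.25540279,  0.15388469]), [np.float64(0.0008828261869606794), np.float64(0.0008828261869606992)])
(array([ 0.61227605, -0.24862341,  0.15835467]), [np.float64(0.0010009806335997762), np.float64(0.0010009806335996368)])
(array([ 0.61870159, -0.2772338 ,  0.15793282]), [np.float64(0.0007704799341917599), np.float64(0.0007704799341916159)])
(array([ 0.59409252, -0.28361428,  0.15522474]), [np.float64(0.0009065638607956744), np.float64(0.0009065638607955542)])
[[ 9.759e-01 -1.100e-03 -2.183e-01]
 [ 2.183e-01  1.000e-04  9.759e-01]
 [-1.100e-03 -1.000e+00  3.000e-04]]
```

```bash
python3 -m crank '[0,3,-0.3,0,0,0,1,0,6,-0.3,0,0,0,1,0,9,-0.3,0,0,0,1,0,12,-0.3,0,0,0,1,0,14,-0.3,0,0,0,1,0,16,-0.3,0,0,0,1,0,16,-0.3,0,0,0,1]'
python3 - <<'E'
from h import *
s=robot.observe(); p,d=vision.grab_frame('wrist'); cv2.imwrite('pics/w3.png',p[:,:,::-1]); print(s['position'],s['force'])
E
```

```text
time: 3.15
position: [0.603, -0.264, 0.1192]
ee_rot: [0.704, -0.702, -0.077, 0.08]
force: [-0.7, -0.8, -0.0]
width: 1.001
[ 0.60303756 -0.26401147  0.11924023] [-0.74779423 -0.82492478 -0.02883403]
```

View pics/w3.png

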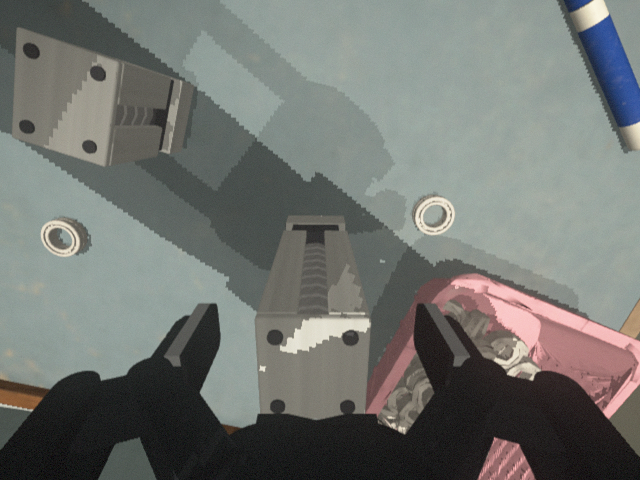

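```bash
python3 -m crank '[0,0,-0.4,0,0,0,1,0,0,-0.4,0,0,0,1,0,0,-0.4,0,0,0,0.2,0,0,-0.4,0,0,0,0.2,0,0,-0.4,0,0,0,0.2,0,0,-0.4,0,0,0,0.2,0,0,-0.4,0,0,0,0.2]'; python3 -m crank '[0,0,0,0,0,0,0.2,0,0,0,0,0,0,0.2,0,0,0,0,0,0,0.2]'
```

```text
time: 3.9
position: [0.6047, -0.2689, 0.1218]
ee_rot: [0.703, -0.702, -0.078, 0.079]
force: [-1.4, 1.0, 2.4]
width: 0.464
time: 4.2
position: [0.6047, -0.2689, 0.1218]
ee_rot: [0.703, -0.702, -0.078, 0.079]
force: [-0.3, 0.0, 1.5]
width: 0.462
```

```bash
python3 -m crank '[0,-3,0,0,0,0,0,0,-6,0,0,0,0,0,0,-9,0,0,0,0,0,0,-12,0,0,0,0,0,0,-15,0,0,0,0,0,0,-15.5,0,0,0,0,0,0,-15.5,0,0,0,0,0]'
python3 - <<'E'
from h import *
s=robot.observe(); M=Rt(s); print(s['position'],s['force'],s['width']); d=np.array([.5025,.0015,.275])-s['position']; print(M.round(3)); print(M.T@d*100)
yaw=np.arctan2(M[1,0],M[0,0]); print(np.degrees(yaw), yaw-np.radians(2.5))
E
```

```text
time: 4.9
position: [0.6053, -0.269, 0.2767]
ee_rot: [0.703, -0.703, -0.078, 0.079]
force: [0.3, -0.6, -2.1]
width: 0.46
[ 0.60525177 -0.26900195  0.27670912] [ 0.27454703 -0.5568716  -2.08434974] 0.4600354181938042
[[ 0.975 -0.001 -0.22 ]
 [ 0.22   0.     0.975]
 [-0.001 -1.     0.   ]]
[-4.06110453  0.18873244 28.64949102]
12.731212410098872 0.17856834302712965
```

```bash
python3 -m crank '[-0.6,0,4,0,0.03,0,0,-1.1,0,8,0,0.05,0,0,-1.7,0,12,0,0.08,0,0,-2.3,0,16,0,0.1,0,0,-2.9,0,20,0,0.13,0,0,-3.4,0,24,0,0.16,0,0,-4.1,0,28.6,0,0.178,0,0,-4.1,0,28.6,0,0.178,0,0]'; python3 -m crank '[0,0,0,0,0,0,0,0,0,0,0,0,0,0]'
python3 - <<'E'
from h import *
s=robot.observe(); M=Rt(s); print(s['position'],M.round(4),s['force'],s['width'])
p,d=vision.grab_frame('wrist'); cv2.imwrite('pics/w4.png',p[:,:,::-1])
for n in('top','scene'):
    p,d=vision.grab_frame(n); cv2.imwrite(f'pics/{n}4.png',p[:,:,::-1])
E
```

```text
time: 5.7
position: [0.5002, 0.0051, 0.2746]
ee_rot: [0.708, -0.706, -0.016, 0.019]
force: [0.5, -0.5, -2.4]
width: 0.46
time: 5.9
position: [0.4998, 0.0048, 0.2725]
ee_rot: [0.708, -0.706, -0.014, 0.02]
force: [0.3, 0.9, -1.5]
width: 0.462
[0.49984393 0.00481579 0.27254357] [[ 0.9988 -0.0082 -0.049 ]
 [ 0.049   0.0021  0.9988]
 [-0.0081 -1.      0.0025]] [ 0.29934467  0.87954296 -1.52049003] 0.46172172724471666
```

View pics/w4.png

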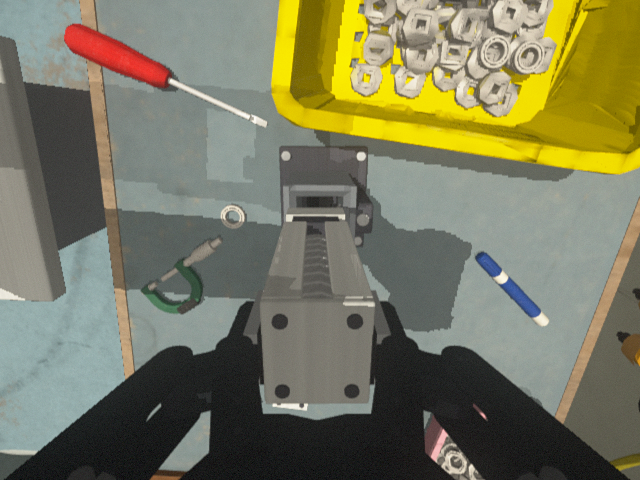

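View pics/scene4.png

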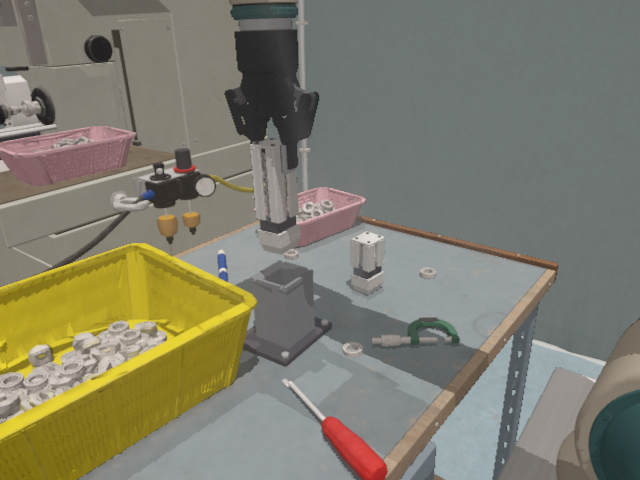

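View pics/top4.png

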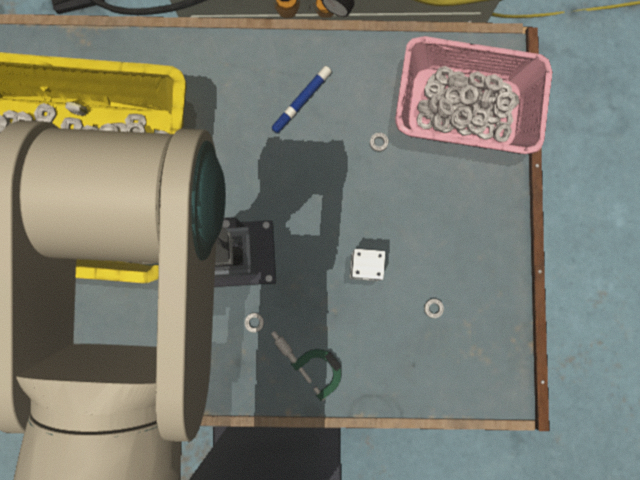

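Run:
```python
import cv2
a=cv2.imread("pics/w4.png")
cv2.imwrite("pics/c6.png",cv2.resize(a[140:260,260:390],None,fx=5,fy=5,interpolation=cv2.INTER_CUBIC))
a=cv2.imread("pics/scene4.png")
cv2.imwrite("pics/c7.png",cv2.resize(a[120:320,220:340],None,fx=3,fy=3,interpolation=cv2.INTER_CUBIC))
```

```text
(no output)
```

View pics/c6.png

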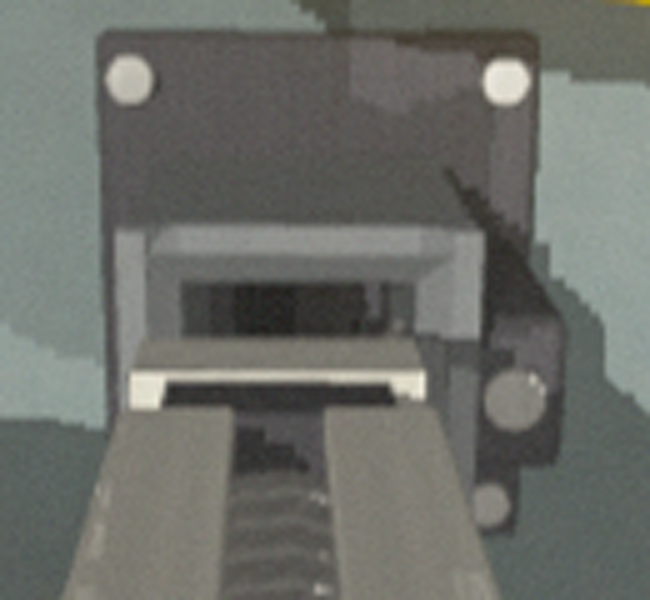

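View pics/c7.png

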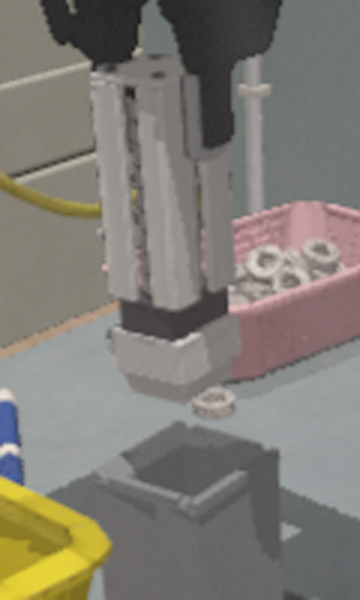

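Run:
```python
from h import *
m=vision.camera_model('wrist');H=m['hand_eye']
f=lambda c:np.array(c)/5+[260,140]-0.4
for c,y in (([(130,370),(426,370)],.0898),([(140,338),(417,338)],.1098)):
    o,d=rays((m,H),f(c)); p=o+d*((y-o[1])/d[:,1])[:,None]; print((p*1000).round(1),(p.mean(0)*1000).round(1), p[1]-p[0])
# mouth now
wt=T('wrist'); r=f([(115,228),(484,228)]); p=plane(wt,r,.11); print(p)
t=f([(181,283),(414,283)]); print(plane(wt,t,.104))
print(plane(T('wrist'),f([(130,80),(507,80),(515,402)]),.012))
C=np.load('pics/w1s.npz')['C']; g=lambda c:np.array(c)/4.8+[265,135]-0.4
print(plane((m,C),g([(93,80),(448,78),(458,376)]),.012))
```

```text
[[-19.1  89.8  22.6]
 [ 20.7  89.8  22.6]] [ 0.8 89.8 22.6] [3.97890349e-02 0.00000000e+00 4.52605330e-05]
[[-19.4 109.8  22.1]
 [ 21.  109.8  22.2]] [  0.8 109.8  22.1] [4.03339467e-02 0.00000000e+00 4.59143234e-05]
[[0.47011459 0.03166337 0.11      ]
 [0.53436239 0.03486722 0.11      ]]
[[0.48155916 0.02124458 0.104     ]
 [0.52337955 0.02333841 0.104     ]]
[[ 0.46338898  0.04773637  0.012     ]
 [ 0.54836489  0.05192979  0.012     ]
 [ 0.55706831 -0.02307776  0.012     ]]
[[ 0.46233974  0.04894974  0.012     ]
 [ 0.5467935   0.05292956  0.012     ]
 [ 0.55519047 -0.01994188  0.012     ]]
```

```bash
cat > go.py <<'E'
import sys
from h import *
def show(x,y,z,yaw=2.7):
    s=robot.observe(); M=Rt(s); a=np.radians(yaw)
    D=np.array([[np.cos(a),0,-np.sin(a)],[np.sin(a),0,np.cos(a)],[0,-1,0]])
    p=s['position']; print('t',s['time'],'pos',(p*1000).round(2),'F',s['force'].round(2),'Tq',s['wrist_torque'].round(2),'w',round(s['width'],3))
    print('rot err',R.from_matrix(M.T@D).as_rotvec().round(4),'shift cm',(M.T@(np.array([x,y,z])-p)*100).round(3))
show(*map(float,sys.argv[1:]))
E
python3 go.py .5025 .0001 .237
```

```text
t 6.05 pos [500.37   4.14 273.72] F [ 0.06  0.19 -2.16] Tq [-0.01 -0.04 -0.01] w 0.462
rot err [-0.0022  0.0005 -0.0061] shift cm [ 0.216  3.67  -0.422]
```

```bash
python3 -m crank '[0.2,1.0,-0.4,-0.002,0,-0.006,0,0.2,2.0,-0.4,-0.002,0,-0.006,0,0.2,3.0,-0.4,-0.002,0,-0.006,0,0.2,3.6,-0.4,-0.002,0,-0.006,0,0.2,3.6,-0.4,-0.002,0,-0.006,0,0.2,3.6,-0.4,-0.002,0,-0.006,0]'; python3 go.py .5025 .0001 .237
```

```text
time: 6.65
position: [0.5024, 0.0004, 0.2378]
ee_rot: [0.707, -0.707, -0.017, 0.017]
force: [0.5, -0.9, -1.6]
width: 0.459
t 6.65 pos [5.0237e+02 3.9000e-01 2.3783e+02] F [ 0.5  -0.95 -1.61] Tq [-0.01  0.   -0.01] w 0.459
rot err [-0.0002  0.0006  0.0001] shift cm [ 0.011  0.083 -0.03 ]
```

```bash
python3 - <<'E'
from h import *
for n in ('wrist','scene'):
    p,d=vision.grab_frame(n); cv2.imwrite(f'pics/{n}5.png',p[:,:,::-1])
a=cv2.imread("pics/wrist5.png")
b=cv2.imread("pics/scene5.png")
x=cv2.resize(a[140:260,260:390],(390*1,360),interpolation=cv2.INTER_CUBIC);y=cv2.resize(b[180:300,220:350],(390,360),interpolation=cv2.INTER_CUBIC)
cv2.imwrite("pics/c8.png",np.hstack([x,y]))
E
python3 go.py .5025 .0001 .237
```

```text
t 6.75 pos [5.0254e+02 3.4000e-01 2.3831e+02] F [ 0.36  0.18 -2.07] Tq [-0.01  0.03  0.01] w 0.466
rot err [-0.      0.0006  0.0009] shift cm [-0.006  0.131 -0.024]
```

View pics/c8.png

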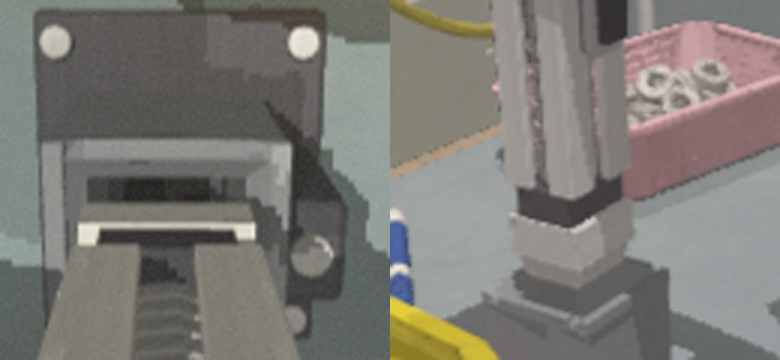

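```bash
python3 -m crank '[0,0.6,0,0,0,0,0,0,1.2,0,0,0,0,0,0,1.7,0,0,0,0,0,0,1.7,0,0,0,0,0]'; python3 go.py .5025 .0001 .217
```

```text
time: 7.15
position: [0.5021, 0.0004, 0.2201]
ee_rot: [0.707, -0.707, -0.016, 0.017]
force: [-0.6, 0.2, -1.8]
width: 0.462
t 7.15 pos [5.0211e+02 4.0000e-01 2.2007e+02] F [-0.62  0.16 -1.83] Tq [ 0.02  0.03 -0.04] w 0.462
rot err [-0.0003  0.0006 -0.0011] shift cm [ 0.038  0.307 -0.032]
```

```bash
python3 -m crank '[0,0.4,0,0,0,0,0,0,0.8,0,0,0,0,0,0,1.2,0,0,0,0,0,0,1.2,0,0,0,0,0]'; python3 go.py .5025 .0001 .205
```

```text
time: 7.55
position: [0.5018, 0.0004, 0.2073]
ee_rot: [0.707, -0.707, -0.016, 0.018]
force: [-0.2, -0.8, -1.6]
width: 0.465
t 7.55 pos [5.0184e+02 4.4000e-01 2.0726e+02] F [-0.17 -0.76 -1.58] Tq [-0.02  0.01  0.05] w 0.465
rot err [-0.0005  0.0007 -0.0023] shift cm [ 0.065  0.226 -0.038]
```

```bash
python3 -m crank '[0.05,0.3,0,0,0,-0.002,0,0.05,0.6,0,0,0,-0.002,0,0.05,0.9,0,0,0,-0.002,0,0.05,0.9,0,0,0,-0.002,0]'; python3 go.py .5025 .0001 .197
```

```text
time: 7.95
position: [0.5021, 0.0005, 0.1977]
ee_rot: [0.707, -0.707, -0.016, 0.017]
force: [0.1, 0.1, -1.7]
width: 0.461
t 7.95 pos [5.0209e+02 4.8000e-01 1.9770e+02] F [ 0.14  0.1  -1.71] Tq [ 0.03  0.03 -0.02] w 0.461
rot err [-0.0006  0.0006 -0.0012] shift cm [ 0.039  0.07  -0.04 ]
```

```bash
python3 -m crank '[0,0.2,0,0,0,0,0,0,0.4,0,0,0,0,0,0,0.4,0,0,0,0,0]';python3 -m crank '[0,0.2,0,0,0,0,0,0,0.4,0,0,0,0,0,0,0.4,0,0,0,0,0]'; python3 go.py .5025 .0001 .19
```

```text
time: 8.25
position: [0.5019, 0.0005, 0.1933]
ee_rot: [0.707, -0.707, -0.016, 0.017]
force: [-0.4, 1.4, -1.8]
width: 0.459
time: 8.55
position: [0.5018, 0.0005, 0.1889]
ee_rot: [0.707, -0.707, -0.016, 0.018]
force: [-0.0, 0.4, -1.6]
width: 0.462
t 8.55 pos [5.0177e+02 5.0000e-01 1.8888e+02] F [-0.04  0.42 -1.61] Tq [-0.08 -0.    0.05] w 0.462
rot err [-0.0007  0.0006 -0.0025] shift cm [ 0.071 -0.112 -0.044]
```

```bash
python3 -m crank '[0.05,0.2,0,0,0,-0.002,0,0.05,0.4,0,0,0,-0.002,0,0.05,0.4,0,0,0,-0.002,0]';python3 -m crank '[0.02,0.2,0,0,0,0,0,0.02,0.4,0,0,0,0,0,0.02,0.4,0,0,0,0,0]'; python3 go.py .5025 .0001 .18
```

```text
time: 8.85
position: [0.5021, 0.0005, 0.1845]
ee_rot: [0.707, -0.707, -0.016, 0.017]
force: [-0.0, -0.3, -1.3]
width: 0.463
time: 9.15
position: [0.5021, 0.0006, 0.1801]
ee_rot: [0.707, -0.707, -0.016, 0.018]
force: [0.1, -0.1, -1.3]
width: 0.459
t 9.15 pos [502.11   0.58 180.05] F [ 0.06 -0.1  -1.34] Tq [-0.01  0.02  0.05] w 0.459
rot err [-0.0009  0.0006 -0.0018] shift cm [ 0.037  0.005 -0.05 ]
```

```bash
python3 -m crank '[0.03,0.2,0,0,0,-0.002,0,0.03,0.3,0,0,0,-0.002,0,0.03,0.3,0,0,0,-0.002,0]'; python3 -m crank '[0.02,0.2,0,0,0,0,0,0.02,0.3,0,0,0,0,0,0.02,0.3,0,0,0,0,0]'; python3 go.py .5025 .0001 .18
```

```text
time: 9.45
position: [0.5017, 0.0005, 0.1769]
ee_rot: [0.707, -0.707, -0.016, 0.018]
force: [-5.6, 0.0, 1.6]
width: 0.46
time: 9.75
position: [0.5017, 0.0005, 0.1743]
ee_rot: [0.707, -0.707, -0.016, 0.018]
force: [-4.4, -0.3, 4.4]
width: 0.459
t 9.75 pos [501.7    0.51 174.28] F [-4.42 -0.32  4.41] Tq [-0.04  1.28  0.06] w 0.459
rot err [-0.0008  0.0006 -0.0023] shift cm [ 0.077 -0.572 -0.044]
```

```bash
python3 -m crank '[0.02,0.2,0,0,0,0,0,0.02,0.3,0,0,0,0,0,0.02,0.3,0,0,0,0,0]'; python3 -m crank '[0.02,0.2,0,0,0,0,0,0.02,0.3,0,0,0,0,0,0.02,0.3,0,0,0,0,0]';python3 -m crank '[0.02,0.2,0,0,0,0,0,0.02,0.3,0,0,0,0,0,0.02,0.3,0,0,0,0,0]'; python3 go.py .5025 .0001 .18
```

```text
time: 10.05
position: [0.5017, 0.0005, 0.1711]
ee_rot: [0.707, -0.707, -0.016, 0.018]
force: [-3.5, -0.9, 2.5]
width: 0.458
time: 10.35
position: [0.5018, 0.0006, 0.1676]
ee_rot: [0.707, -0.707, -0.016, 0.018]
force: [-3.7, -0.4, 0.1]
width: 0.459
time: 10.65
position: [0.5018, 0.0006, 0.1643]
ee_rot: [0.707, -0.707, -0.015, 0.018]
force: [-4.1, 0.1, 0.1]
width: 0.457
t 10.65 pos [501.84   0.57 164.29] F [-4.09  0.15  0.14] Tq [-0.08  1.07  0.01] w 0.457
rot err [-0.0009  0.0006 -0.004 ] shift cm [ 0.058 -1.571 -0.048]
```

```bash
python3 -m crank '[0.02,0.2,0,0,0,-0.002,0,0.02,0.4,0,0,0,-0.002,0,0.02,0.4,0,0,0,-0.002,0]'; python3 -m crank '[0.02,0.2,0,0,0,0,0,0.02,0.4,0,0,0,0,0,0.02,0.4,0,0,0,0,0]';python3 -m crank '[0.02,0.2,0,0,0,0,0,0.02,0.4,0,0,0,0,0,0.02,0.4,0,0,0,0,0]'; python3 go.py .5025 .0001 .18
```

```text
time: 10.95
position: [0.5017, 0.0006, 0.1595]
ee_rot: [0.707, -0.707, -0.016, 0.018]
force: [-2.6, 0.0, -2.9]
width: 0.463
time: 11.25
position: [0.5018, 0.0006, 0.155]
ee_rot: [0.707, -0.707, -0.016, 0.018]
force: [-4.0, -0.7, -2.1]
width: 0.464
time: 11.55
position: [0.5018, 0.0007, 0.15]
ee_rot: [0.707, -0.706, -0.015, 0.018]
force: [-1.2, -0.5, -6.7]
width: 0.46
t 11.55 pos [501.8    0.69 150.03] F [-1.24 -0.54 -6.71] Tq [-0.07  0.45  0.04] w 0.46
rot err [-0.0013  0.0007 -0.0044] shift cm [ 0.055 -2.997 -0.058]
```

```bash
python3 -m crank '[0.02,0.2,0,0,0,-0.002,0,0.02,0.2,0,0,0,-0.002,0]'; python3 -m crank '[0,0.2,0,0,0,0,0,0,0.2,0,0,0,0,0]';python3 -m crank '[0,0.2,0,0,0,0,0,0,0.2,0,0,0,0,0]'; python3 go.py .5025 .0001 .18
```

```text
time: 11.75
position: [0.5021, 0.0008, 0.1473]
ee_rot: [0.707, -0.706, -0.016, 0.018]
force: [-2.1, -0.5, -6.4]
width: 0.466
time: 11.95
position: [0.5027, 0.0007, 0.1457]
ee_rot: [0.707, -0.706, -0.017, 0.017]
force: [-0.4, -0.1, 0.1]
width: 0.463
time: 12.15
position: [0.5027, 0.0007, 0.1447]
ee_rot: [0.707, -0.706, -0.017, 0.017]
force: [-6.2, -0.6, 4.1]
width: 0.464
t 12.15 pos [502.72   0.73 144.73] F [-6.22 -0.58  4.05] Tq [0.01 1.03 0.01] w 0.464
rot err [-0.0013  0.0007  0.0003] shift cm [-0.024 -3.527 -0.058]
```

```bash
python3 -m crank '[0,0.1,0,0,0,0,0,0,0.1,0,0,0,0,0]'; python3 -m crank '[0,0.1,0,0,0,0,0,0,0.1,0,0,0,0,0]'; python3 go.py .5025 .0001 .18
```

```text
time: 12.35
position: [0.5027, 0.0008, 0.1447]
ee_rot: [0.707, -0.706, -0.017, 0.017]
force: [-5.8, -0.2, 4.1]
width: 0.46
time: 12.55
position: [0.5027, 0.0007, 0.1447]
ee_rot: [0.707, -0.707, -0.017, 0.017]
force: [-5.6, 0.4, 4.1]
width: 0.456
t 12.55 pos [502.72   0.73 144.74] F [-5.59  0.45  4.11] Tq [ 0.02  1.1  -0.01] w 0.456
rot err [-0.001   0.0008  0.0011] shift cm [-0.021 -3.526 -0.058]
```

```bash
python3 -m crank '[0,0.2,0,0,0,0,0,0,0.3,0,0,0,0,0,0,0.3,0,0,0,0,0]'; python3 go.py .5025 .0001 .18
```

```text
time: 12.85
position: [0.5027, 0.0007, 0.144]
ee_rot: [0.707, -0.707, -0.018, 0.016]
force: [-10.3, 0.3, 12.7]
width: 0.462
t 12.85 pos [502.72   0.7  144.05] F [-10.3    0.28  12.73] Tq [0.1  2.   0.02] w 0.462
rot err [-0.0008  0.0009  0.0018] shift cm [-0.018 -3.596 -0.056]
```

```bash
python3 -m crank '[0,0.2,0,0,0,0,0,0,0.4,0,0,0,0,0,0,0.4,0,0,0,0,0]'; python3 -m crank '[0,0,0,0,0,0,0,0,-0.1,0,0,0,0,0,0,-0.1,0,0,0,0,0]'; python3 go.py .5025 .0001 .18;python3 -m crank '[0,-0.1,0,0,0,0,0,0,-0.1,0,0,0,0,0,0,-0.1,0,0,0,0,0]'; python3 go.py .5025 .0001 .18
```

```text
time: 13.15
position: [0.5027, 0.0007, 0.1431]
ee_rot: [0.707, -0.707, -0.018, 0.016]
force: [-11.3, 0.4, 16.6]
width: 0.462
time: 13.45
position: [0.5026, 0.0007, 0.1452]
ee_rot: [0.707, -0.707, -0.018, 0.016]
force: [-6.0, 0.8, 5.0]
width: 0.467
t 13.45 pos [502.64   0.74 145.16] F [-6.05  0.85  4.99] Tq [0.09 1.25 0.07] w 0.467
rot err [-0.0006  0.0011  0.003 ] shift cm [-0.007 -3.484 -0.062]
time: 13.75
position: [0.5026, 0.0007, 0.146]
ee_rot: [0.707, -0.707, -0.018, 0.016]
force: [-1.7, -0.2, -1.7]
width: 0.46
t 13.75 pos [502.59   0.75 146.01] F [-1.7  -0.16 -1.65] Tq [0.06 0.48 0.  ] w 0.46
rot err [-0.0006  0.0011  0.0029] shift cm [-3.000e-03 -3.399e+00 -6.200e-02]
```

```bash
python3 -m crank '[0,-0.1,0,0,0,0,0,0,-0.1,0,0,0,0,0,0,-0.1,0,0,0,0,0]'; python3 -m crank '[0,-0.1,0,0,0,0,0,0,-0.1,0,0,0,0,0,0,-0.1,0,0,0,0,0]'
```

```text
time: 14.05
position: [0.5025, 0.0008, 0.1465]
ee_rot: [0.707, -0.707, -0.018, 0.016]
force: [0.0, 0.3, -6.4]
width: 0.461
time: 14.35
position: [0.5021, 0.0007, 0.1472]
ee_rot: [0.707, -0.707, -0.017, 0.017]
force: [-1.9, 0.1, -6.4]
width: 0.459
```

```bash
python3 -m crank '[0,0.2,0,0,0,0,0,0,0.3,0,0,0,0,0,0,0.3,0,0,0,0,0]'; python3 -m crank '[0,0.2,0,0,0,0,0,0,0.2,0,0,0,0,0]'; python3 -m crank '[0,0.2,0,0,0,0,0,0,0.2,0,0,0,0,0]';python3 go.py .5025 .0001 .18
```

```text
time: 14.65
position: [0.5026, 0.0007, 0.1453]
ee_rot: [0.707, -0.707, -0.018, 0.016]
force: [-4.0, 0.4, 2.2]
width: 0.462
time: 14.85
position: [0.5026, 0.0007, 0.1447]
ee_rot: [0.707, -0.707, -0.018, 0.016]
force: [-6.8, -0.6, 7.5]
width: 0.465
time: 15.05
position: [0.5026, 0.0006, 0.1445]
ee_rot: [0.707, -0.707, -0.018, 0.016]
force: [-8.3, 0.7, 9.4]
width: 0.464
t 15.05 pos [502.61   0.63 144.52] F [-8.33  0.72  9.35] Tq [0.12 1.79 0.09] w 0.464
rot err [-0.0001  0.0011  0.0041] shift cm [ 1.000e-03 -3.548e+00 -5.300e-02]
```

Seated on the stop, and an upward tug met about 5 N of holding force. I'll ease off and open the gripper.

```bash
python3 -m crank '[0,0,0,0,0,0,0.6,0,0,0,0,0,0,1,0,0,0,0,0,0,1,0,0,0,0,0,0,1,0,0,0,0,0,0,1,0,0,0,0,0,0,1]'
python3 - <<'E'
from h import *
p,d=vision.grab_frame('wrist'); cv2.imwrite('pics/w6.png',p[:,:,::-1])
E
```

```text
time: 15.65
position: [0.5026, 0.0006, 0.1444]
ee_rot: [0.707, -0.707, -0.019, 0.016]
force: [-0.2, -0.6, -0.1]
width: 0.996
```

View pics/w6.png

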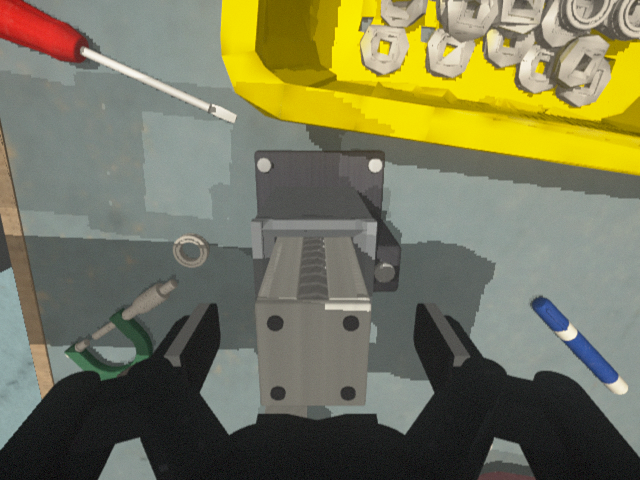

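Gripper is fully open; the cartridge stands in the dock (top face at x 257–370, y 300–405) with clear space to both fingers. Now I'll retreat upward and back, away from the camera's view.

```bash
python3 -m crank '[0,-2,0,0,0,0,1,0,-5,0,0,0,0,1,0,-8,0,0,0,0,1,0,-12,0,0,0,0,1,0,-14,0,0,0,0,1,0,-15,0,0,0,0,1,0,-15,0,0,0,0,1]';python3 -m crank '[-4,0,-4,0,0,0,1,-8,0,-8,0,0,0,1,-12,0,-12,0,0,0,1,-12,0,-16,0,0,0,1,-12,0,-18,0,0,0,1,-12,0,-18,0,0,0,1]'
python3 - <<'E'
from h import *
for n in ('top','scene'):
    p,d=vision.grab_frame(n); cv2.imwrite(f'pics/{n}7.png',p[:,:,::-1]); np.save(f'pics/{n}7.npy',d)
s=robot.observe(); print(s['time'],s['force'],s['qvel'].round(3))
E
```

```text
time: 16.4
position: [0.5023, 0.0006, 0.2953]
ee_rot: [0.707, -0.707, -0.019, 0.015]
force: [-0.1, -1.1, -0.6]
width: 0.994
time: 17.0
position: [0.3901, -0.1873, 0.2923]
ee_rot: [0.707, -0.706, -0.016, 0.015]
force: [0.7, -0.1, 0.0]
width: 0.999
17.1 [-0.94929438 -0.09075635 -0.51281981] [ 0.035 -0.01  -0.008 -0.     0.004  0.003]
```

View pics/top7.png

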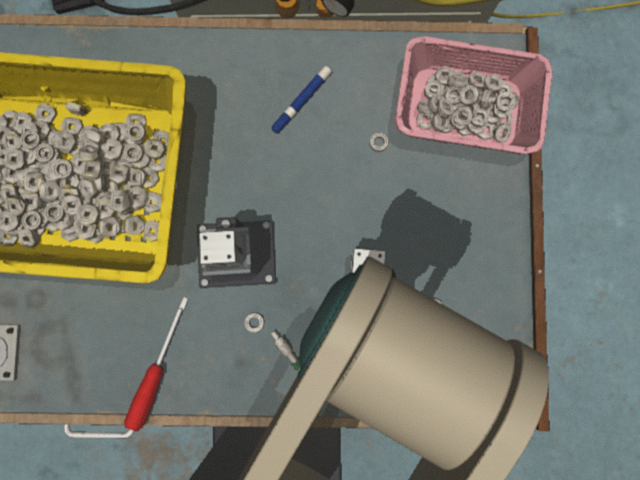

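View pics/scene7.png

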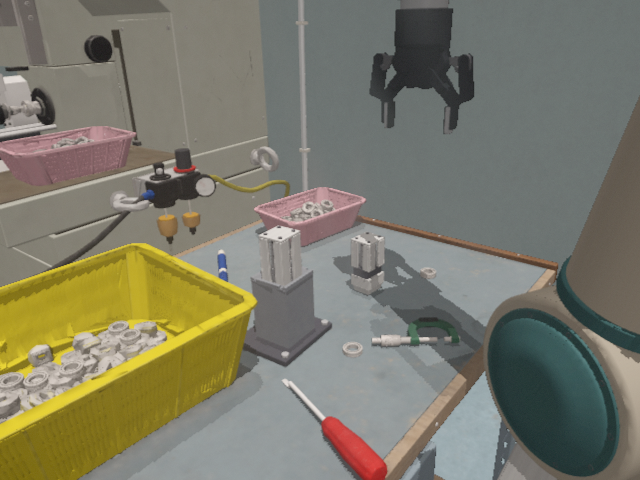

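Run:
```python
from h import *
a=cv2.imread("pics/top7.png");b=cv2.imread("pics/scene7.png")
x=cv2.resize(a[215:275,190:250],(400,400),interpolation=cv2.INTER_CUBIC);y=cv2.resize(b[215:275,250:310],(400,400),interpolation=cv2.INTER_CUBIC)
cv2.imwrite("pics/c9.png",np.hstack([x,y]))
d=np.load('pics/top7.npy'); m,C=T('top')
for nm,(u,v) in (('tall',(217,247)),('short',(366,256))):
    q=d[v-3:v+4,u-3:u+4]; z=np.median(q); print(nm,(C[:3,:3]@np.array([(u-m['cx'])/m['fx']*z,(v-m['cy'])/m['fy']*z,z])+C[:3,3]).round(4))
```

```text
tall [0.5018 0.0027 0.1732]
short [ 0.4927 -0.1951  0.0999]
```

View pics/c9.png

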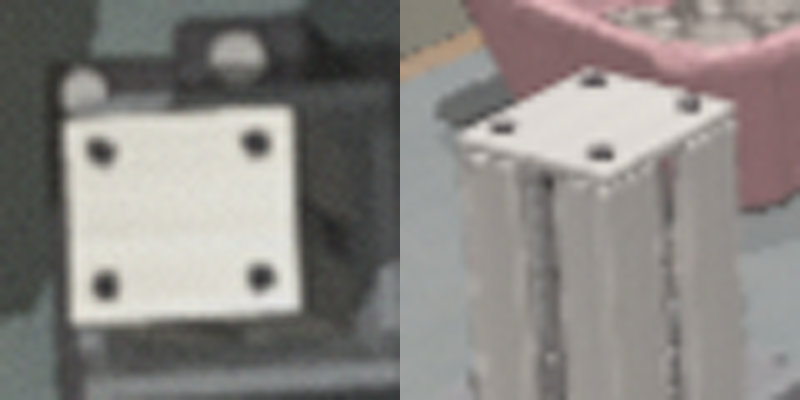

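```bash
python3 -c "
from cell import robot
print(robot.hand_in())"
```

```text
the job is handed in; nothing more can be done
None
```

The tall cartridge is clicked into the feed dock and released, and the job was handed in at about 17 s.

- **Feel of the click:**
  - The ball pushed back with about 6 N as it was passed, then drew the cartridge in with about 5 N. The stop followed at once.
  - The highest press I read on the dock was about 19 N (16.6 N plus about 2 N of cartridge weight), against the 40 N limit. Force was only read at the end of each move, so a short peak in between would not show.
- **Hold:** A gentle upward tug met about 5 N of resistance. I pressed it back onto the stop before opening the gripper.
- **Final height:** After I let go and moved clear, the top camera's depth put its top face at 173 mm. That puts the foot about 23 mm above the table. The arm's position at the stop gave 22 to 23 mm, so the two agree.
- **Short cartridge:** It still stands in its place, as seen in the scene camera; the arm hid part of it from the top camera at the end.
- **Disagreements:**
  - Ball contact came with the foot about 34 mm above the clicked height, not the stated 40 mm. I put this down to the foot's taper.
  - Measuring the tall cartridge's top by top and wrist cameras together gave 154 to 158 mm, against 148 mm by top and scene cameras and 151 mm by depth. I used 150 mm.

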